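# Fit the turntable ring on the display turner

### The job

Get the gem display turner ready: slide the blue ring along the white deck into the V-shaped stop so that it stands over the spindle, never lifting it off, then press it down over the spindle until it is fully home. Only then swing the red-tipped switch lever all the way over to its other side. Leave everything else on the stall where it is.

Things in the scene. Friction and masses are not known exactly. Their poses are not given: they have to be found in the camera images.
- turner: Fixed display turner. Origin on the table under the spindle axis; local z up, +x from deck to stop. White deck: top 60 mm up, x -175 to -50, y -65 to 65 mm. Next, level with it, the aluminium sinking bed round the spindle (x -48 to 42 mm); behind it two black V walls, tops 86 mm up, faces 42.5 mm from the spindle axis at 45 degrees either side of +x, so a ring pushed to +x centres itself.
- ring: Loose blue ring with a brass bush, 84 mm outside, bore 35 mm, 34 mm high, 0.18 to 0.35 kg, flat on the deck; origin at the centre of its underside, z up along the bore. Its flat top may be pressed anywhere (the bed carries it).
- ring_home (a point): Where the ring's origin must finally be: on the spindle axis, 30 mm above the table (30 mm below deck level), axes as the turner. The steel spindle is 31 mm thick with a tapered end, 58.5 mm above the table, just below the raised bed's top; with the ring home, the ring's top is 64 mm above the table, 5.5 mm above the spindle's end.
- bed (a joint): Travel of the sinking bed, m: 0 raised (level with the deck), 0.030 bottomed. It slides straight down, stays where it is left and carries the ring's weight without moving; pressing down on the ring with about 4 to 7 N sinks it. A ring that is off the spindle axis lands on the spindle's end and stops it.
- switch (a joint): Switch lever, rad: 0 leaning to the turner's -x (deck side), 1.0 leaning to its +x (far end stop). Pivot at turner x 30, y -100, z 34 mm, axis along the turner's y; upright at 0.5. It stays where it is left; a push of 1 to 2 N on its tip moves it.
- switch_tip (a point): Centre of the red ball, 26 mm across, at the end of the 10 mm thick switch lever, 80 mm from its pivot, 104 to 114 mm above the table.
- tape_roll: Bystander: roll of brown tape, 96 mm across, 48 mm high; origin at the centre of its underside.
- stone: Bystander: polished brown palm stone, 48x35x24 mm; origin at the centre of its underside.
- gem_jar: Bystander: small round black gem jar, 33 mm across, 22 mm high, with a green stone on it; origin at the centre of its underside.
Things that resemble listed ones, but are neither listed nor needed, are in the scene too. Of the things that look like the ring, the larger one is meant.

How it is judged:
By the outcome, as a careful person would: the job done as asked, in the order asked, and still so for the second after the job is handed in, with the robot touching nothing.
It also fails if it takes over 53 s, if anything falls off the work surface, if the arm or the gripper's body presses on something with over 40 N, if the wrist force passes 120 N, or if a joint passes its speed limit or range.

### The arm

A 7-joint arm with a two-finger parallel gripper is mounted at the origin on the work surface; the furniture and walls round the work are solid. World frame = base frame: x ahead of the robot, y to its left, z up, the work surface at z = 0. Lengths are in m, angles in rad, forces in N, time in s.
With the tool pointing down it reaches from about 0.35 to 0.9 m from the base axis. Payload 8.1 kg.
Tool frame: the origin (TCP) lies where the fingers leave the gripper's body, on its centre line; the fingertips stand 66 mm ahead of it and the grasp point (between the pads) lies 47 mm ahead of it (arm.tip_reach is the distance from the TCP to the fingertips, in m); z points along the fingers, y is the direction in which the jaws open and shut (so a half turn about z gives the same grasp; the last joint's range is limited). The gripper opens to 92 mm and grips with 3 to 60 N. Pads are 19 mm wide; open, the fingers measure 130 mm over their backs; the gripper's body (75 mm by 190 mm) begins 47 mm behind the grasp point.
Start: joints at [1.043, 0.434, 0.025, 1.573, -0.012, 1.134, -0.075], TCP at [0.258, -0.569, 0.292] pointing down, gripper open.
Joint ranges: [-2.62, 2.62], [-0.44, 2.09], [-1.27, 1.32], [0.08, 2.57], [-1.32, 4.46], [0.12, 2], [-2.74, 2.74]. Speed limits (rad/s): [2.22, 2.22, 3.01, 3.01, 3.14, 3.14, 3.14].

### API

Orientations are given as a rotation vector (axis times angle).
In Python, from cell import arm gives the robot as it stands.
- The arm moves only by the tool carry_out, never from a script. Its argument "plan" is a list of rows, each a list of 5 numbers: the shift along the world's x, y, z in cm, then the turn about the world's z in rad, then the finger opening in cm, from 0 to 9.18. In form: [[tx, ty, tz, spin, fingers], ...]. A call has 1 to 20 rows; each row is the pose to reach, as a shift and turn from the pose measured when the call began; what a row does not reach only later rows make up. A row lasts 1/10 s, in which the tool goes at most 50 mm and 8.59 degrees, less where a joint would pass 70% of its speed; a pose out of reach is approached as far as the arm can. A call with a gripper value outside its range is refused whole. The fingers move at their own pace and stop on an object; "squeeze" is the grip in N (left out, the last holds). Time passes only in rows, so rows that repeat a pose let the fingers close. It gives the time, the measured TCP pose, the force and the opening at its end, in the units of the state.
- arm.observe(): the state, without advancing time (a new reading comes with each control period).
- arm.get_image(name): name is "scene" or "top" or "wrist"; returns (picture, depth): 420x560x3 uint8, red, green, blue; 420x560 float32, m along the optical axis (not along the pixel's ray), 0 where there is no reading.
- arm.get_calibration(name): a dict with "intrinsics" (3x3 intrinsics, pixels), "rvec" (rotation vector, rad) and "tvec" (3), from world to camera coordinates, as OpenCV has them; the wrist camera has in their place "tool_from_camera" (4x4, takes a point from camera to tool coordinates, whose origin is the TCP and whose axes are the flange's). Camera axes: x right, y down, z forward; pixel columns grow to the right and rows downward; lengths in m; the calibration is good to about 2 mm. A picture is of the moment at which its call begins: read the wrist's pose just before it. get_calibration takes no time and is no camera call.
- arm.sign_off(): hands the job in, once; it reports no verdict.
The state is a dict: "clock": time; "joints": joint angles; "dq": joint speeds; "joint_efforts": joint torques, N m; "position": TCP position; "ee_rot": TCP orientation; "force": force on the tool from outside, world axes, zero at the start; "ft_torque": the same for the moment, N m; "width": opening from 0.0 (shut) to 1.0 (fully open).
Only numpy, scipy, OpenCV 4.12 (cv2) and the standard library are available. Lean on these libraries where they do the work, as an engineer would, in place of code of your own. Each camera call takes 0.05 s, during which the arm holds its last target. There are 200 camera calls.

## Working session

There is one attempt and no reset: what is moved stays moved. The work goes in short steps, Python scripts to look and compute and a tool call to move; the robot and the scene stay as the last step left them, time stands still between calls to the robot, and variables do not carry over. Pictures are saved under pics/ and viewed, about 8 in all and at most 12, crops included, and the job is handed in when it is done.

Besides the shell and the picture viewer there is one more tool, called after "Request:" in YAML: its name, and indented under it one key for each argument. carry_out: Moves the arm, as the interface text tells. Its arguments: {"type":"object","properties":{"plan":{"type":"array"},"squeeze":{"type":"number"}},"required":["plan"]}

```bash
ls; mkdir -p pics; cat > h.py <<'E'
import numpy as np, cv2, pickle
from cell import arm
def grab(n):
    s=arm.observe(); im,d=arm.get_image(n); c=arm.get_calibration(n)
    K=np.array(c["intrinsics"],float)
    if n=="wrist":
        T=np.eye(4); T[:3,:3]=cv2.Rodrigues(np.array(s["ee_rot"],float))[0]; T[:3,3]=s["position"]
        W=T@np.array(c["tool_from_camera"])
    else:
        E=np.eye(4); E[:3,:3]=cv2.Rodrigues(np.array(c["rvec"],float))[0]; E[:3,3]=np.ravel(c["tvec"]); W=np.linalg.inv(E)
    return im,d,K,W
def cloud(d,K,W):
    v,u=np.mgrid[:d.shape[0],:d.shape[1]]
    p=np.stack([(u-K[0,2])/K[0,0]*d,(v-K[1,2])/K[1,1]*d,d],-1)
    P=p@W[:3,:3].T+W[:3,3]; P[d==0]=np.nan; return P
def onplane(uv,z,K,W):
    uv=np.atleast_2d(uv).astype(float)
    r=np.c_[(uv[:,0]-K[0,2])/K[0,0],(uv[:,1]-K[1,2])/K[1,1],np.ones(len(uv))]@W[:3,:3].T
    return W[:3,3]+r*((z-W[2,3])/r[:,2])[:,None]
def save(n,im): cv2.imwrite("pics/"+n,cv2.cvtColor(im,cv2.COLOR_RGB2BGR))
E
python3 - <<'E'
from h import *
print(arm.observe(), arm.tip_reach)
for n in("top","scene"):
    g=grab(n); save(n+"0.png",g[0]); pickle.dump(g,open(n+"0.pkl","wb")); print(n,g[3][:3,3])
E
```

```text
pics
{'clock': 0.0, 'joints': array([ 1.04342525,  0.43520084,  0.0249881 ,  1.57409488, -0.0116083 ,
        1.13400168, -0.07509728]), 'dq': array([ 0.00065364, -0.00020857,  0.000141  , -0.00192208, -0.00051537,
       -0.00085431, -0.00242332]), 'joint_efforts': array([-2.52163200e-04, -6.67840862e+01,  9.85128209e-01, -3.14462042e+01,
       -6.05644472e-02,  4.28225286e-02,  2.08558299e-04]), 'position': array([ 0.25735176, -0.56910706,  0.29145968]), 'ee_rot': array([-3.06957615e+00, -6.61780718e-01,  7.29007365e-04]), 'force': array([-0.64029883,  0.36436606, -0.41292596]), 'ft_torque': array([ 0.01721013, -0.01820798,  0.00947449]), 'width': 1.0018855706603218} 0.0655
top [ 0.2781816  -0.05691438  0.92187498]
scene [-0.11517313  0.66586892  0.54845818]
```

View pics/top0.png

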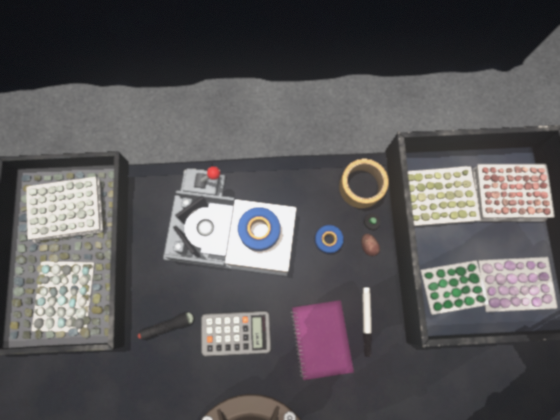

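View pics/scene0.png

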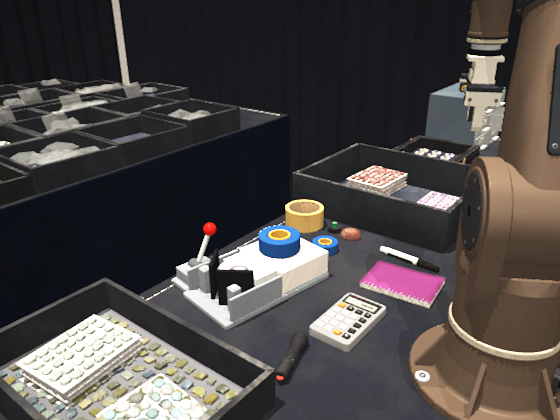

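The top view shows the turner with its hole and spindle at about (205,228), its +x pointing left in the picture, and the red switch tip at (213,173). There are two blue rings: a larger one on the deck at (258,228) and a smaller one on the table at (330,239). The larger, on the white deck, fits the description. I'll measure and confirm it in a crop.

```bash
python3 - <<'E'
from h import *
im,d,K,W=pickle.load(open("top0.pkl","rb"))
P=cloud(d,K,W); hsv=cv2.cvtColor(im,cv2.COLOR_RGB2HSV)
blue=cv2.inRange(hsv,(100,120,50),(125,255,255))
for c in cv2.findContours(blue,cv2.RETR_EXTERNAL,cv2.CHAIN_APPROX_NONE)[0]:
    if cv2.contourArea(c)<150: continue
    (u,v),r=cv2.minEnclosingCircle(c); m=np.zeros_like(blue); cv2.drawContours(m,[c],-1,1,-1)
    z=np.nanpercentile(P[...,2][(m>0)&(blue>0)],[10,50,90])
    p=onplane([[u,v],[u+r,v]],z[1],K,W); print("blue",u,v,r,z,p[0],"R",np.linalg.norm(p[1]-p[0]))
red=cv2.inRange(hsv,(0,180,120),(6,255,255))|cv2.inRange(hsv,(174,180,120),(180,255,255)); red[:,300:]=0
for c in cv2.findContours(red,cv2.RETR_EXTERNAL,cv2.CHAIN_APPROX_NONE)[0]:
    if cv2.contourArea(c)<30: continue
    (u,v),r=cv2.minEnclosingCircle(c); print("red",u,v,r,onplane([[u,v]],0.109,K,W), P[int(v),int(u)])
# deck: pixels white at z~.06, right of bed
m=((abs(P[...,2]-0.06)<0.012)&(hsv[...,1]<40)&(hsv[...,2]>200)).astype(np.uint8); m[:,:226]=0; m[:,310:]=0;m[:180]=0;m[280:]=0
m=cv2.morphologyEx(m|((blue>0)&(np.indices(m.shape)[1]<300)).astype(np.uint8),cv2.MORPH_CLOSE,np.ones((9,9)))
c=max(cv2.findContours(m,cv2.RETR_EXTERNAL,cv2.CHAIN_APPROX_NONE)[0],key=cv2.contourArea)
rc=cv2.minAreaRect(c); b=cv2.boxPoints(rc); print("deck px",rc); Q=onplane(b,0.06,K,W); print(Q.round(4)); 
print("deck ctr",Q.mean(0), "sides",np.linalg.norm(Q[1]-Q[0]),np.linalg.norm(Q[2]-Q[1]))
vis=cv2.polylines(im.copy(),[b.astype(int)],True,(255,0,0),1)
save("crop1.png",np.hstack([cv2.resize(im[150:290,150:360],None,fx=3.6,fy=3.6,interpolation=cv2.INTER_CUBIC)]))
E
```

```text
blue 328.9230651855469 238.4423065185547 13.552347183227539 [0.02176696 0.02359092 0.02557674] [ 0.42023271 -0.17965625  0.02359092] R 0.028026755999275017
blue 258.53790283203125 228.0855712890625 19.75168800354004 [0.09237699 0.09422494 0.09604872] [ 0.43548432 -0.03682189  0.09422494] R 0.03784717611130402
deck px ((257.23846435546875, 234.5923309326172), (69.08734130859375, 64.37403106689453), 7.125016689300537)
[[ 0.3776  0.0443  0.06  ]
 [ 0.5062  0.0255  0.06  ]
 [ 0.4818 -0.1122  0.06  ]
 [ 0.3545 -0.0891  0.06  ]]
deck ctr [ 0.43002553 -0.03289567  0.06      ] sides 0.13000239622605586 0.13984262279577483
```

View pics/crop1.png

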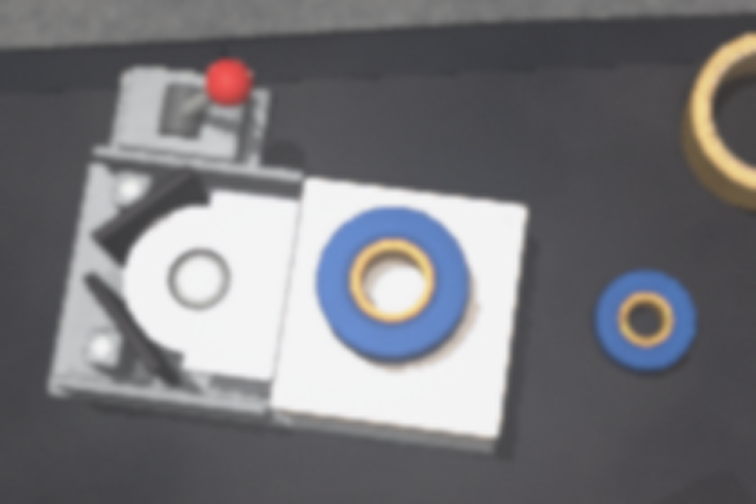

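The crop confirms it: the large blue ring with a brass bush sits at crop (393,284) on the white deck. The spindle end shows at (199,279), the V walls left of it, and the red ball at (228,82). The small ring on the table, at (645,320), is the look-alike.

```bash
python3 - <<'E'
from h import *
im,d,K,W=pickle.load(open("top0.pkl","rb"))
f=lambda a:(np.array(a,float)+.5)/3.6-.5+150
dk=onplane(f([(303,178),(527,206),(497,438),(275,408)]),.06,K,W); print(dk.round(4))
for i in range(4): print(np.linalg.norm(dk[i]-dk[(i+1)%4]))
ax=(dk[0]-dk[1])+(dk[3]-dk[2]); yw=np.arctan2(ax[1],ax[0]); yl=(dk[3]-dk[0])+(dk[2]-dk[1])
print("yaw",yw,"perp yaw",np.arctan2(yl[1],yl[0])-np.pi/2)
x=np.array([np.cos(yw),np.sin(yw)]); 
sp=onplane(f([(199,279)]),.0585,K,W)[0]; print("spindle",sp, "from deck",dk.mean(0)[:2]+.1125*x)
rg=onplane(f([(393,284)]),.094,K,W)[0]; print("ring",rg)
R=np.array([x,[-x[1],x[0]]])
print("ring local",R@(rg-sp)[:2]); 
bl=onplane(f([(228,82)]),.107,K,W)[0]; print("ball",bl,R@(bl-sp)[:2])
print("ball far", sp[:2]+R.T@[.03+.08*np.sin(.5),-.1])
print("dir",x)
E
```

```text
[[ 0.5041  0.0116  0.06  ]
 [ 0.4819 -0.1133  0.06  ]
 [ 0.3535 -0.0894  0.06  ]
 [ 0.3755  0.0305  0.06  ]]
0.12687332840236462
0.13056528624125888
0.12187253453318889
0.12993311136028382
yaw 1.3925105810604994 perp yaw 1.4059846060961396
spindle [0.44928668 0.07110052 0.0585    ] from deck [0.44870453 0.07058019]
ring [ 0.43464162 -0.03729404  0.094     ]
ring local [-0.10927361 -0.00481007]
ball [0.54711178 0.04682768 0.107     ] [-0.00653952 -0.1005791 ]
ball far [0.55982369 0.12063682]
dir [0.17734275 0.98414915]
```

Request:
carry_out:
  plan:
    - [4,11,0,0.14,9]
    - [8,22,0,0.28,8]
    - [10,28,0,0.42,6]
    - [12,34,0,0.56,5]
    - [14,40,0,0.7,5]
    - [16,45,0,0.84,5]
    - [16.6,46.8,0,0.97,5]
    - [16.6,46.8,-3,0.97,5]
    - [16.6,46.8,-6,0.97,5]
    - [16.6,46.8,-6,0.97,5]
    - [16.6,46.8,-6,0.97,5]
    - [16.6,46.8,-6,0.97,5]
    - [16.6,46.8,-6,0.97,5]

```text
clock: 1.4
position: [0.4232, -0.1023, 0.2317]
ee_rot: [-2.408, -2.016, 0.003]
force: [-0.9, 0.1, 0.7]
width: 0.545
```

```bash
python3 - <<'E'
from h import *
s=arm.observe(); print(s["clock"],s["position"],s["ee_rot"],s["force"],s["width"],s["joints"])
g=grab("wrist"); save("w1.png",g[0]); pickle.dump(g,open("w1.pkl","wb"))
E
```

```text
1.4 [ 0.42319789 -0.10227605  0.23171391] [-2.40825115 -2.01603508  0.00255312] [-0.85696636  0.11148846  0.70069846] 0.5453331247116624 [ 0.48418446  0.23545177 -0.43411223  2.06224756  0.12925103  0.87096255
 -0.19988497]
```

View pics/w1.png

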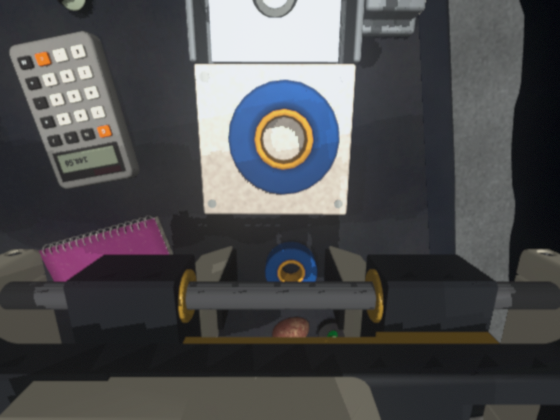

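The wrist view is aligned with the turner. The ring's centre is at (284,137), the deck's rear edge is at row 214, and the spindle end is at about (275,0), with the fingers at rows 250–300. I'll refine the positions from this view.

```bash
python3 - <<'E'
from h import *
im,d,K,W=pickle.load(open("w1.pkl","rb"))
hsv=cv2.cvtColor(im,cv2.COLOR_RGB2HSV); blue=cv2.inRange(hsv,(100,120,50),(125,255,255)); blue[230:]=0
c=max(cv2.findContours(blue,cv2.RETR_EXTERNAL,cv2.CHAIN_APPROX_NONE)[0],key=cv2.contourArea)
e=cv2.fitEllipse(c); print(e)
g=onplane(np.array([e[0]]),.094,K,W)[0]; print("ring (outline)",g)
bz=cv2.inRange(hsv,(10,130,90),(30,255,255)); bz[230:]=0; bz[:,:200]=0
c=max(cv2.findContours(bz,cv2.RETR_EXTERNAL,cv2.CHAIN_APPROX_NONE)[0],key=cv2.contourArea); eb=cv2.fitEllipse(c)
print("ring(bush)",eb,onplane([eb[0]],.094,K,W)[0])
dk=onplane([(194.5,64.5),(355,64.5),(347.5,214),(205,214)],.06,K,W); print(dk.round(4))
P=cloud(d,K,W); print("depth z ring/deck",P[110,250],P[75,210],P[205,210])
a=dk[0]-dk[3]+dk[1]-dk[2]; b=dk[0]-dk[1]+dk[3]-dk[2]
print("yaws",np.arctan2(a[1],a[0]),np.arctan2(b[1],b[0])-np.pi/2,"sides",[np.linalg.norm(dk[i]-dk[(i+1)%4]) for i in range(4)])
y=1.4; x=np.array([np.cos(y),np.sin(y)]);print("axis from deck",dk.mean(0)[:2]+.1125*x)
s=arm.observe(); R=cv2.Rodrigues(s["ee_rot"])[0]; print("tool y yaw",np.arctan2(R[1,1],R[0,1]))
E
```

```text
((283.4185485839844, 136.55213928222656), (107.56717681884766, 111.06078338623047), 4.2404398918151855)
ring (outline) [ 0.43635004 -0.03429654  0.094     ]
ring(bush) ((283.4736328125, 138.65213012695312), (56.5429573059082, 58.36207962036133), 2.6353180408477783) [ 0.43613082 -0.03578328  0.094     ]
[[ 0.3763  0.0323  0.06  ]
 [ 0.5022  0.0098  0.06  ]
 [ 0.4821 -0.1122  0.06  ]
 [ 0.3545 -0.0895  0.06  ]]
depth z ring/deck [ 0.41568795 -0.01170291  0.09261605] [0.38640665 0.02282697 0.05892118] [ 0.3606227  -0.08239662  0.0586782 ]
yaws 1.4004767446398119 1.3945803532078869 sides [np.float64(0.12798667198043015), np.float64(0.12359901427475084), np.float64(0.1295547739736078), np.float64(0.12373295737950671)]
axis from deck [0.44789245 0.0709426 ]
tool y yaw -0.17815848511382934
```

Request:
carry_out:
  plan:
    - [0,0,-4,0,5]
    - [0,0,-8,0,5]
    - [0,0,-9.8,0,5]
    - [0,0,-9.8,0,5]
    - [0,0,-9.8,0,5]
    - [0.1,1,-9.8,0,5]
    - [0.2,2,-9.8,0,5]
    - [0.4,3,-9.8,0,5]
    - [0.5,4,-9.8,0,5]
    - [0.6,5,-9.8,0,5]
    - [0.8,6,-9.8,0,5]
    - [0.9,7,-9.8,0,5]
    - [1.0,8,-9.8,0,5]
    - [1.2,9,-9.8,0,5]
    - [1.3,10,-9.8,0,5]
    - [1.5,11,-9.8,0,5]
    - [1.6,11.8,-9.8,0,5]
    - [1.6,11.9,-9.8,0,5]

```text
clock: 3.25
position: [0.4395, 0.0177, 0.1339]
ee_rot: [-2.408, -2.017, 0.001]
force: [0.7, -0.4, -0.3]
width: 0.541
```

```bash
python3 - <<'E'
from h import *
s=arm.observe(); print(s["clock"],s["position"],s["force"])
p=s["position"][:2]-[.4485,.071]; print("tool local",p@[.173,.985],p@[-.985,.173])
im,d,K,W=grab("top"); hsv=cv2.cvtColor(im,cv2.COLOR_RGB2HSV); blue=cv2.inRange(hsv,(100,120,50),(125,255,255)); 
print([ (cv2.minEnclosingCircle(c)) for c in cv2.findContours(blue,cv2.RETR_EXTERNAL,cv2.CHAIN_APPROX_NONE)[0] if cv2.contourArea(c)>100])
im,d,K,W=grab("wrist"); save("w2.png",im)
E
```

```text
3.25 [0.43945166 0.01773603 0.13391132] [ 0.73109498 -0.36671203 -0.27289471]
tool local -0.05403037489568783 -0.00030204895718050176
[((329.27679443359375, 238.60714721679688), 13.667007446289062)]
```

View pics/w2.png

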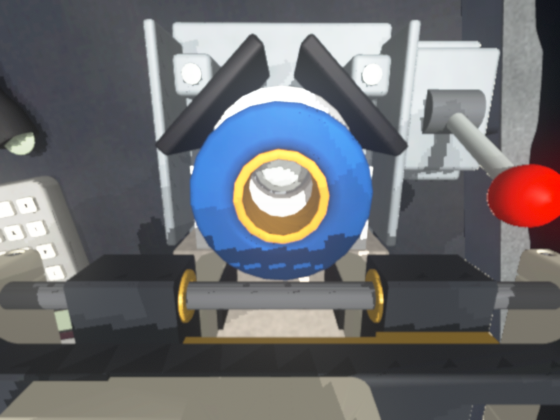

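The ring is just short of the V, centred and flat, with its bush at about (281,196) and the V walls above it. I'll push the last ~11 mm slowly.

Request:
carry_out:
  plan:
    - [0.08,0.5,0,0,5]
    - [0.13,0.8,0,0,5]
    - [0.15,0.9,0,0,5]
    - [0.17,1.0,0,0,5]
    - [0.19,1.1,0,0,5]
    - [0.19,1.15,0,0,5]
    - [0.19,1.15,0,0,5]

```text
clock: 4.05
position: [0.4411, 0.0283, 0.1338]
ee_rot: [-2.409, -2.016, 0.002]
force: [-0.1, -0.1, -0.7]
width: 0.546
```

Request:
carry_out:
  plan:
    - [0.02,0.15,0,0,5]
    - [0.03,0.2,0,0,5]
    - [0.05,0.25,0,0,5]
    - [0.05,0.25,0,0,5]

```text
clock: 4.45
position: [0.4415, 0.0291, 0.1338]
ee_rot: [2.41, 2.014, -0.005]
force: [0.5, -8.7, 1.1]
width: 0.546
```

Request:
carry_out:
  plan:
    - [-0.1,-0.5,0,0,5]
    - [-0.3,-1.7,0,0,5]
    - [-0.3,-1.7,1,0,5]
    - [-0.3,-1.7,4,0,4]
    - [-0.3,-1.7,6,0,3.8]
    - [-0.3,-1.7,6,0,3.8]
    - [-0.3,-1.7,6,0,3.8]

```text
clock: 5.15
position: [0.4387, 0.0121, 0.1944]
ee_rot: [2.41, 2.013, -0.003]
force: [0.6, 0.2, 0.3]
width: 0.421
```

```bash
python3 - <<'E'
from h import *
s=arm.observe(); print(s["clock"],s["position"],s["force"],s["width"])
im,d,K,W=grab("wrist"); save("w3.png",im)
hsv=cv2.cvtColor(im,cv2.COLOR_RGB2HSV); blue=cv2.inRange(hsv,(100,120,50),(125,255,255)); blue[260:]=0
c=max(cv2.findContours(blue,cv2.RETR_EXTERNAL,cv2.CHAIN_APPROX_NONE)[0],key=cv2.contourArea)
e=cv2.fitEllipse(c); p=onplane([e[0]],.094,K,W)[0][:2]; print(e,p)
q=p-[.4485,.071]; print("ring local",q@[.173,.985],q@[-.985,.173])
print("ring rel tool cm",100*(p-s["position"][:2]))
E
```

```text
5.15 [0.43870372 0.01205493 0.19440318] [0.61394258 0.16668177 0.29027332] 0.4208523881059481
((279.4435119628906, 147.14198303222656), (129.06732177734375, 131.2816925048828), 179.7161102294922) [0.44843318 0.07465705]
ring local 0.003590638371110347 0.0006984849677138949
ring rel tool cm [0.97294676 6.2602124 ]
```

View pics/w3.png

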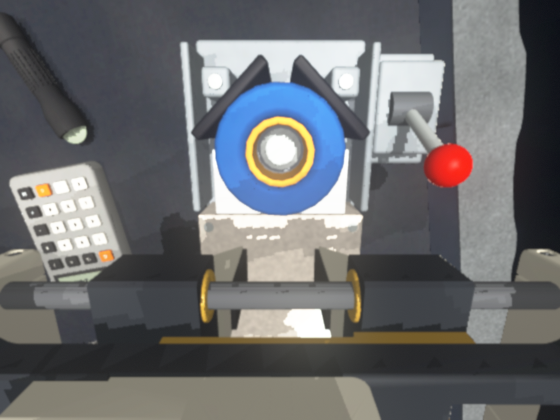

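The ring is seated against both V walls, and the spindle shows concentric in the bush at (280,150). Next I'll go over the ring and press with both fingertips straddling the bore.

Request:
carry_out:
  plan:
    - [0.5,3,0,0,3.8]
    - [1.0,6.0,0,0,3.8]
    - [1.0,6.0,0,0,3.8]
    - [1.0,6.0,-1.5,0,3.8]
    - [1.0,6.0,-2.7,0,3.8]
    - [1.0,6.0,-3.2,0,3.8]
    - [1.0,6.0,-3.4,0,3.8]
    - [1.0,6.0,-3.6,0,3.8]
    - [1.0,6.0,-3.8,0,3.8]
    - [1.0,6.0,-3.8,0,3.8]

```text
clock: 6.2
position: [0.4482, 0.0717, 0.1558]
ee_rot: [2.411, 2.013, -0.005]
force: [0.3, 0.1, -0.1]
width: 0.417
```

Request:
carry_out:
  plan:
    - [0,0,-0.1,0,3.8]
    - [0,0,-0.2,0,3.8]
    - [0,0,-0.3,0,3.8]

```text
clock: 6.5
position: [0.4485, 0.0718, 0.1531]
ee_rot: [2.411, 2.013, -0.004]
force: [-1.7, -0.2, 5.3]
width: 0.412
```

Request:
carry_out:
  plan:
    - [0,0,-0.2,0,3.8]
    - [0,0,-0.4,0,3.8]
    - [0,0,-0.6,0,3.8]
    - [0,0,-0.8,0,3.8]
    - [0,0,-1.0,0,3.8]
    - [0,0,-1.2,0,3.8]

```text
clock: 7.1
position: [0.4485, 0.0718, 0.1411]
ee_rot: [2.411, 2.013, -0.004]
force: [-2.1, -0.5, 4.5]
width: 0.415
```

Request:
carry_out:
  plan:
    - [0,0,-0.2,0,3.8]
    - [0,0,-0.4,0,3.8]
    - [0,0,-0.6,0,3.8]
    - [0,0,-0.8,0,3.8]
    - [0,0,-0.95,0,3.8]
    - [0,0,-1.05,0,3.8]
    - [0,0,-1.15,0,3.8]

```text
clock: 7.8
position: [0.4485, 0.0719, 0.1296]
ee_rot: [2.41, 2.013, -0.004]
force: [-5.4, -0.8, 19.8]
width: 0.413
```

Request:
carry_out:
  plan:
    - [0,0,-0.05,0,3.8]
    - [0,0,-0.05,0,3.8]

```text
clock: 8.0
position: [0.4485, 0.0719, 0.1297]
ee_rot: [2.41, 2.012, -0.004]
force: [-4.6, -1.7, 14.6]
width: 0.416
```

Height and force agree with the ring being bottomed. I'll lift off and check.

Request:
carry_out:
  plan:
    - [0,0,1,0,3.8]
    - [0,0,4,0,3.8]
    - [0,0,8,0,3.8]
    - [-0.5,-3,10,0,3]
    - [-1,-6,10,0,0]
    - [-1,-6,10,0,0]
    - [-1,-6,10,0,0]

```text
clock: 8.7
position: [0.4385, 0.0114, 0.2299]
ee_rot: [2.412, 2.01, -0.003]
force: [0.7, 0.8, -0.9]
width: 0.114
```

```bash
python3 - <<'E'
from h import *
s=arm.observe(); print(s["clock"],s["position"],s["force"],s["width"])
im,d,K,W=grab("wrist"); save("w4.png",im); P=cloud(d,K,W)
hsv=cv2.cvtColor(im,cv2.COLOR_RGB2HSV); blue=cv2.inRange(hsv,(100,120,50),(125,255,255)); blue[240:]=0
c=max(cv2.findContours(blue,cv2.RETR_EXTERNAL,cv2.CHAIN_APPROX_NONE)[0],key=cv2.contourArea)
e=cv2.fitEllipse(c); Z=P[...,2][blue>0]; print("ring top z",np.nanpercentile(Z,[5,25,50,75,95]),e,onplane([e[0]],.064,K,W))
b=np.argwhere(blue>0); pp=P[blue>0]; pp=pp[~np.isnan(pp[:,2])]; A=np.c_[pp[:,:2],np.ones(len(pp))]; print("tilt",np.linalg.lstsq(A,pp[:,2],rcond=None)[0][:2])
red=cv2.inRange(hsv,(0,180,120),(6,255,255))|cv2.inRange(hsv,(174,180,120),(180,255,255))
c=max(cv2.findContours(red,cv2.RETR_EXTERNAL,cv2.CHAIN_APPROX_NONE)[0],key=cv2.contourArea)
(u,v),r=cv2.minEnclosingCircle(c); p=onplane([[u,v]],.104,K,W)[0]; q=p[:2]-[.4485,.071]
print("ball",u,v,r,p,"local",q@[.173,.985],q@[-.985,.173],np.nanmax(P[...,2][red>0]))
E
```

```text
8.7 [0.43850808 0.01139222 0.22993334] [ 0.67272689  0.81098756 -0.86817303] 0.11420368643336894
ring top z [0.06180623 0.06273795 0.06326652 0.06376177 0.06447109] ((279.88006591796875, 142.37472534179688), (96.1887435913086, 98.12580871582031), 176.52223205566406) [[0.44860453 0.07428477 0.064     ]]
tilt [ 0.00035575 -0.00261543]
ball 421.52740478515625 157.88356018066406 18.917104721069336 [0.5463918  0.04704886 0.104     ] local -0.006656589338513013 -0.10056696777521701 0.11879405505649601
```

View pics/w4.png

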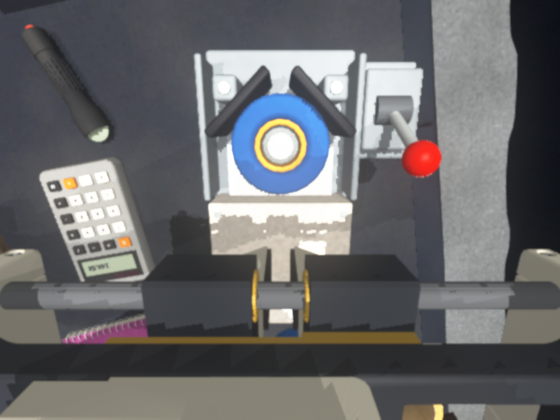

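The ring is home: its top is 63–64 mm up, level, with the spindle concentric at (280,146). The lever is still at the deck side, its ball at (421,158). Before reaching for the lever I'll check that nothing tall stands behind it.

```bash
python3 - <<'E'
from h import *
for n in("top0","scene0"):
    im,d,K,W=pickle.load(open(n+".pkl","rb")); P=cloud(d,K,W).reshape(-1,3)
    m=(P[:,2]>.12)&(P[:,0]>.45)&(P[:,0]<1.1)&(abs(P[:,1]-.08)<.25); Q=P[m]
    print(n,len(Q), Q[:,0].min() if len(Q) else None, np.nanmax(Q[:,2]) if len(Q) else None)
    for x in np.arange(.5,1.1,.05):
        k=Q[abs(Q[:,0]-x)<.025]; print(round(x,2),len(k),k[:,2].max().round(3) if len(k) else "")
E
```

```text
top0 3 0.5451874133056078 0.12167566793897111
0.5 0 
0.55 3 0.122
0.6 0 
0.65 0 
0.7 0 
0.75 0 
0.8 0 
0.85 0 
0.9 0 
0.95 0 
1.0 0 
1.05 0 
1.1 0 
scene0 1 0.5428501422832832 0.12024367648772699
0.5 0 
0.55 1 0.12
0.6 0 
0.65 0 
0.7 0 
0.75 0 
0.8 0 
0.85 0 
0.9 0 
0.95 0 
1.0 0 
1.05 0 
1.1 0
```

Request:
carry_out:
  plan:
    - [4,-0.6,0,0,0]
    - [8,-1.2,0,0,0]
    - [9.9,-1.4,0,0,0]
    - [9.9,-1.4,0,0,0]
    - [9.9,-1.4,-4,0,0]
    - [9.9,-1.4,-7.2,0,0]
    - [9.9,-1.4,-7.2,0,0]
    - [9.9,-1.4,-7.2,0,0]
    - [10.2,0.1,-7.2,0,0]
    - [10.4,1.1,-7.2,0,0]
    - [10.6,2.1,-7.2,0,0]
    - [10.7,3.1,-7.2,0,0]
    - [10.9,4.1,-7.2,0,0]
    - [11.0,5.1,-7.2,0,0]
    - [11.2,6.1,-7.2,0,0]
    - [11.4,7.1,-7.2,0,0]
    - [11.5,7.8,-7.2,0,0]
    - [11.5,7.8,-7.2,0,0]

```text
clock: 10.55
position: [0.5536, 0.0917, 0.1577]
ee_rot: [2.409, 2.015, -0.002]
force: [-0.0, -0.3, -0.1]
width: 0.003
```

Request:
carry_out:
  plan:
    - [0.05,0.3,0,0,0]
    - [0.1,0.5,0,0,0]
    - [0.12,0.7,0,0,0]
    - [0.14,0.8,0,0,0]

```text
clock: 10.95
position: [0.5548, 0.098, 0.1575]
ee_rot: [2.41, 2.012, -0.006]
force: [-0.6, -6.1, 1.5]
width: 0.007
```

Request:
carry_out:
  plan:
    - [0.03,0.25,0,0,0]
    - [0.03,0.3,0,0,0]

```text
clock: 11.15
position: [0.5549, 0.0984, 0.1574]
ee_rot: [2.411, 2.008, -0.011]
force: [-1.2, -9.5, 3.8]
width: 0.005
```

Request:
carry_out:
  plan:
    - [-0.3,-1.5,0,0,0]
    - [-0.5,-3,1,0,0]
    - [-0.5,-3,5,0,0]
    - [-0.5,-3,9,0,0]
    - [-4,-8,12,0,2]
    - [-8,-12,12,0,4]
    - [-12,-12,12,0,4]
    - [-12,-12,12,0,4]
    - [-12,-12,12,0,4]

```text
clock: 12.05
position: [0.4336, -0.0227, 0.2778]
ee_rot: [2.412, 2.005, -0.011]
force: [0.4, 0.6, 0.7]
width: 0.393
```

```bash
python3 - <<'E'
from h import *
s=arm.observe(); print(s["clock"],s["position"],s["force"])
im,d,K,W=grab("wrist"); save("w5.png",im); P=cloud(d,K,W)
hsv=cv2.cvtColor(im,cv2.COLOR_RGB2HSV); blue=cv2.inRange(hsv,(100,120,50),(125,255,255)); blue[240:]=0
print("ring top z",np.nanpercentile(P[...,2][blue>0],[5,50,95]))
red=cv2.inRange(hsv,(0,180,120),(6,255,255))|cv2.inRange(hsv,(174,180,120),(180,255,255))
c=max(cv2.findContours(red,cv2.RETR_EXTERNAL,cv2.CHAIN_APPROX_NONE)[0],key=cv2.contourArea)
(u,v),r=cv2.minEnclosingCircle(c); p=onplane([[u,v]],.104,K,W)[0]; q=p[:2]-[.4487,.0715]
print("ball",u,v,r,p,"local",q@[.173,.985],q@[-.985,.173],"expect .0684,-.1")
im,_,_,_=grab("scene"); save("scene5.png",im)
E
```

```text
12.05 [ 0.43362653 -0.02273943  0.27782466] [0.35679356 0.58476246 0.66217036]
ring top z [0.06173877 0.06325283 0.06459285]
ball 409.8385314941406 6.585803508758545 17.451913833618164 [0.55945426 0.11990434 0.104     ] local 0.06683875703979728 -0.10071899592495895 expect .0684,-.1
```

View pics/w5.png

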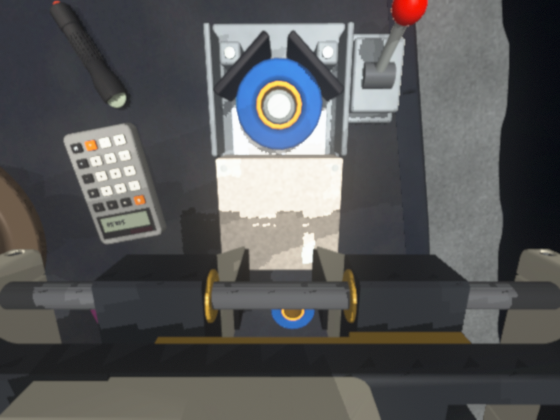

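View pics/scene5.png

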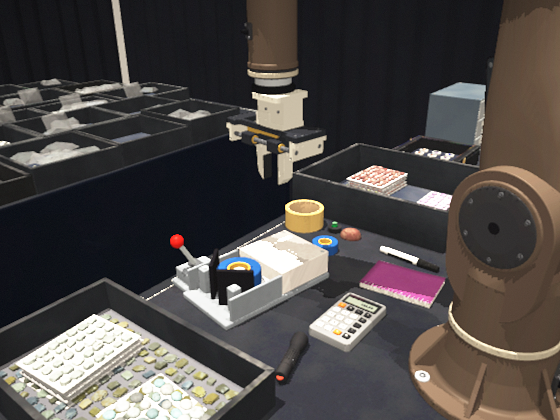

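The ring stays down in the V and the lever leans to the far side. The ball is clipped at the top of the wrist picture, so I'll check its travel from the top camera.

```bash
python3 - <<'E'
from h import *
def ball(im,K,W):
    h=cv2.cvtColor(im,cv2.COLOR_RGB2HSV); r=cv2.inRange(h,(0,150,90),(8,255,255))|cv2.inRange(h,(172,150,90),(180,255,255)); r[:,:150]=0; r[:,300:]=0; r[210:]=0
    c=max(cv2.findContours(r,cv2.RETR_EXTERNAL,cv2.CHAIN_APPROX_NONE)[0],key=cv2.contourArea)
    return cv2.minEnclosingCircle(c), onplane([cv2.minEnclosingCircle(c)[0]],.104,K,W)[0]
im,d,K,W=pickle.load(open("top0.pkl","rb")); a=ball(im,K,W)
im2,_,K,W=grab("top"); b=ball(im2,K,W); print(a,b,"travel",np.linalg.norm(b[1]-a[1]),"expect",.16*np.sin(.5))
E
```

```text
Traceback (most recent call last):
ValueError: max() iterable argument is empty
```

```bash
python3 - <<'E'
from h import *
im0,d,K,W=pickle.load(open("top0.pkl","rb")); print(im0[173,213])
def ball(im):
    i=im.astype(int); r=((i[...,0]-np.maximum(i[...,1],i[...,2]))>90).astype(np.uint8); r[:,:150]=0; r[:,300:]=0; r[215:]=0
    C=cv2.findContours(r,cv2.RETR_EXTERNAL,cv2.CHAIN_APPROX_NONE)[0]
    return [(cv2.minEnclosingCircle(c),onplane([cv2.minEnclosingCircle(c)[0]],.104,K,W)[0]) for c in C if cv2.contourArea(c)>20]
a=ball(im0); im2=grab("top")[0]; b=ball(im2); print(a,b)
save("top6.png",im2)
if a and b: print("travel",np.linalg.norm(b[0][1]-a[0][1]),"expect",.16*np.sin(.5))
E
```

```text
[237  92  89]
[(((212.72950744628906, 172.20492553710938), 5.713224411010742), array([0.54855654, 0.04767472, 0.104     ]))] []
```

Request:
carry_out:
  plan:
    - [0,-4,2,0,4]
    - [0,-8,2,0,4]
    - [0,-12,2,0,4]
    - [0,-16,2,0,4]
    - [0,-20,2,0,4]
    - [0,-24,2,0,4]
    - [0,-24,2,0,4]
    - [0,-24,2,0,4]

```text
clock: 13.05
position: [0.437, -0.2614, 0.2967]
ee_rot: [2.412, 2.009, -0.009]
force: [-0.3, 0.5, -0.5]
width: 0.438
```

```bash
python3 - <<'E'
from h import *
im0,d,K,W=pickle.load(open("top0.pkl","rb"))
def ball(im):
    i=im.astype(int); r=((i[...,0]-np.maximum(i[...,1],i[...,2]))>90).astype(np.uint8); r[:,:150]=0; r[:,300:]=0; r[215:]=0
    C=cv2.findContours(r,cv2.RETR_EXTERNAL,cv2.CHAIN_APPROX_NONE)[0]
    return [(cv2.minEnclosingCircle(c),onplane([cv2.minEnclosingCircle(c)[0]],.104,K,W)[0]) for c in C if cv2.contourArea(c)>20]
a=ball(im0); im2=grab("top")[0]; b=ball(im2); print(a,b)
save("top6.png",im2)
if a and b: print("travel",np.linalg.norm(b[0][1]-a[0][1]),"expect",.16*np.sin(.5))
E
```

```text
[(((212.72950744628906, 172.20492553710938), 5.713224411010742), array([0.54855654, 0.04767472, 0.104     ]))] [(((174.63888549804688, 167.80555725097656), 6.050943374633789), array([0.5611012 , 0.12187568, 0.104     ]))]
travel 0.07525391257295287 expect 0.07670808617667248
```

View pics/top6.png

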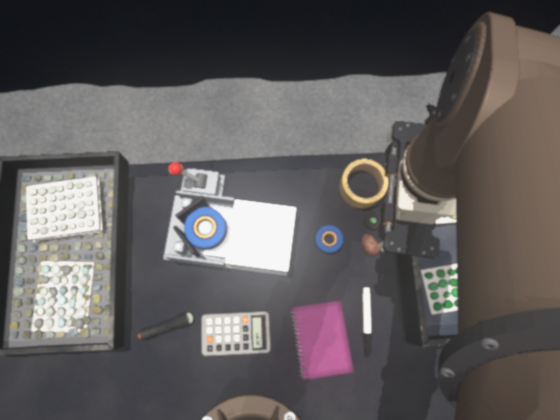

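The lever has travelled 75 mm (77 expected, and a pixel is about 2 mm). The 9.5 N against the fingers showed it was on its end stop. The ring is home and the bystanders have not moved.

```bash
python3 -c "
from cell import arm
print(arm.sign_off())"
```

```text
the job is handed in; nothing more can be done
None
```

The gem display turner is ready. The blue ring is pressed fully home over the spindle, and the switch lever was then swung to its far side. I handed the job in at about 13 s on the clock, with the arm clear of everything.

- **Slide:** I pushed the larger blue ring along the deck into the V with two fingers behind it, never lifting it. It stopped at 8.7 N against the walls.
- **Press:** The ring sank at about 5 N and stopped firmly at 15–20 N, with the fingertips 64 mm up. The wrist camera then put the ring's top at 63–64 mm and level, matching the 64 mm expected.
- **Lever:** I pushed the ball with closed fingers until it stopped firmly at 9.5 N, well above the 1–2 N that moves it.
- **Other things:** The tape roll, stone, gem jar and small look-alike ring appear unmoved in the last top view.

Two readings disagreed slightly:

- **Ball travel:** the top camera gave 75.3 mm against 76.7 mm expected, within about one pixel. The wrist camera's reading of the final position was low because the ball was cut off at the picture's edge.
- **Ring centre:** the wrist camera put it about 3 mm beyond my spindle estimate along the push direction. I put this down to calibration, since the ring went down over the spindle without catching.

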